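# Load a drying chamber and hold its sprung cover just below balance

### The arm

A 7-joint arm with a two-finger parallel gripper is mounted at the origin on a cart in front of the work surface, level with it; the furniture and walls round the work are solid. World frame = base frame: x ahead of the robot, y to its left, z up, the work surface at z = 0. Lengths are in m, angles in rad, forces in N, time in s.
With the tool pointing down it reaches from about 0.375 to 0.925 m from the base axis. Payload 3.1 kg.
Tool frame: the origin (TCP) lies at the centre of the arm's flange, where the gripper is bolted on; the fingertips stand 173 mm ahead of it and the grasp point (between the pads) lies 155 mm ahead of it (tcp_to_grasp is the distance from the TCP to the grasp point, in m); z points along the fingers, y is the direction in which the jaws open and shut (so a half turn about z gives the same grasp; the last joint's range is limited). The gripper opens to 85 mm and grips with 20 to 120 N. Pads are 22 mm wide; open, the fingers measure 114 mm over their backs; the gripper's body (76 mm by 85 mm) begins 54 mm behind the grasp point. The pads swing forward as they close: fully open they stand 13 mm farther back than shut.
Start: joints at [1.239, 0.383, 0.044, 1.598, -0.018, 1.161, -0.05], TCP at [0.151, -0.632, 0.405] pointing down, gripper open.
Joint ranges: [-2.61, 2.61], [-0.41, 2.15], [-1.48, 1.57], [0, 2.5], [-1.57, 4.71], [0.05, 1.97], [-2.85, 2.85]. Speed limits (rad/s): [2.79, 2.79, 3.14, 3.14, 3.14, 3.14, 3.14].

### API

Orientations are given as a rotation vector (axis times angle).
In Python, from cell import read_state, get_image, camera_model, sign_off, tcp_to_grasp gives the robot as it stands.
- The arm moves only by the tool send_rows, never from a script. Its argument "targets" is a list of rows, each a list of 7 numbers: the shift along the tool's x, y, z as a fraction of full scale, then the turn, a rotation vector about the tool's x, y, z as a fraction of full scale, then the gripper's target within -1 to 1 (shut at 1, half-way at 0, fully open at -1). A call has 1 to 20 rows; each row is the pose to reach, as a shift and turn from the pose commanded when the call began, along the tool's axes at that moment; what a row does not reach only later rows make up. Full scale, the value 1, is 400 mm for a shift and pi/2 rad for a turn. A row lasts 1/10 s, in which the tool goes at most 50 mm and 8.59 degrees, less where a joint would pass 70% of its speed; a pose out of reach is approached as far as the arm can. A call with a number of a shift or a turn outside -1 to 1 is refused whole. A call with a gripper value outside its range is refused whole. The fingers move at their own pace and stop on an object; the grip force is fixed at half the most. Time passes only in rows, so rows that repeat a pose let the fingers close. It gives the time, the measured TCP pose, the force and the opening at its end, in the units of the state.
- read_state(): the state, without advancing time (a new reading comes with each control period).
- get_image(name): name is "side" or "top"; returns the picture (420x560x3 uint8, blue, green, red); there is no depth.
- camera_model(name): a dict with "mtx" (3x3 intrinsics, pixels), "k1" (the pictures are not rectified: a ray, as slopes to the right and down, at radius r is drawn at 1 + k1 r^2 times it, then the intrinsics apply), "camera_from_world" (4x4, takes a point from world to camera coordinates). Camera axes: x right, y up, looking along -z (the intrinsics and any distortion apply to the point x, -y, -z); pixel columns grow to the right and rows downward; lengths in m; the calibration is good to about 2 mm. A picture is of the moment at which its call begins. camera_model takes no time and is no camera call.
- sign_off(): hands the job in, once; it reports no verdict.
The state is a dict: "time": time; "qpos": joint angles; "joint_vel": joint speeds; "effort": joint torques, N m; "eef_pos": TCP position; "orientation": TCP orientation; "ft_force": force on the tool from outside, world axes, zero at the start; "moment": the same for the moment, N m; "grip_width": finger opening in m.
Only numpy, scipy, OpenCV 4.12 (cv2) and the standard library are available. Lean on these libraries where they do the work, as an engineer would, in place of code of your own. Each camera call takes 0.05 s, during which the arm holds its last target. There are 200 camera calls.

### The job

Load the small drying chamber: lift its sprung cover by the bar past the balance point, so that it stays up by itself, then stand the capped sample vial upright and centred on the narrow post inside, and let go of it. Then take the bar again and draw the cover back down to just below the balance point (within about ten degrees below it, where it would fall shut if let go) and finish holding it there by the bar, to air the chamber. Keep the vial upright throughout and do not disturb the dropper bottle and the bung.

Things in the scene. Friction and masses are not known exactly. Their poses are not given: they have to be found in the camera images.
- chamber: Fixed white drying chamber: open-topped box 150 (x) x 260 (y) x 106 mm high, walls 6 mm, on rubber feet. Origin on the worktop under its centre; x axis from its front (dark display, nearer the robot) to its back, y to its left, z up. Turned about z by up to 0.2 rad. The cover is hinged along its back rim.
- cover: The hinged cover, frame 12 mm thick and reaching 160 mm from the hinge line. Origin at the middle of the cover's hinge line: in the chamber's frame at x = +79 mm, y = 0, z = 114 mm. The hinge line runs along the chamber's y axis. The axes are the chamber's when shut and turn with the cover.
- cover_angle (a joint): Angle of the cover (window in an aluminium frame): 0 = shut (level), grows as its front edge rises, 1.5 rad = stop, nearly upright. A hinge spring balances its weight at 0.90 rad (52 degrees): below that it falls shut, above it springs to the stop and stays. At the bar 1.5 N lifts it from shut, near 0 N at balance, 3 N draws it down from the stop. Little friction, damped.
- bar (a point): Cover's handle: round steel bar, 12 mm thick, 110 mm long (along its y), parallel to the hinge, on a prong at each end, its axis 48 mm off the cover's front edge. Origin mid-bar, 208 mm from the hinge. In chamber frame x = 79 - 208 cos(angle), y = 0, z = 114 + 208 sin(angle) mm (277 at balance). Can be pinched from straight above at any angle, fingers before and behind; turns between the pads.
- post_top (a point): Centre of the flat top of the narrow aluminium post inside the chamber: a disc of 20 mm diameter on a 12 mm stem, its top 46 mm above the worktop (34 mm above the chamber's floor), in the chamber's frame at x = -25, y = +45 mm. The point's z axis is up.
- vial: Loose glass sample vial with a light grey screw cap, 27 mm diameter, 56 mm tall with the cap (cap 23 mm diameter, top 13 mm), about 30 g, standing on the worktop to the left of the chamber. Origin at the centre of its underside, z up along the vial.
- dropper: Bystander: glass dropper bottle with a rubber teat, 40 mm diameter, 119 mm tall, loose. Origin at the centre of its underside. Leave it.
- bung: Bystander: tapered rubber bung, 28 mm diameter, 26 mm tall, loose. Origin at the centre of its underside. Leave it.
There are look-alikes about, which are no part of the job. What is shaped like the vial but green or yellow is not meant.

How it is judged:
By the outcome, as a careful person would: the job done as asked, in the order asked, and still so for the second after the job is handed in, while the arm keeps its last pose, push and grip.
It also fails if it takes over 67 s, if anything falls off the work surface, if the arm or the gripper's body presses on something with over 40 N, if the wrist force passes 120 N, or if a joint passes its speed limit or range.

## Working session

There is one attempt and no reset: what is moved stays moved. The work goes in short steps, Python scripts to look and compute and a tool call to move; the robot and the scene stay as the last step left them, time stands still between calls to the robot, and variables do not carry over. Pictures are saved under pics/ and viewed, about 8 in all and at most 12, crops included, and the job is handed in when it is done.

Besides the shell and the picture viewer there is one more tool, called in YAML: its name, and indented under it one key for each argument. send_rows: Moves the arm, as the interface text tells. Shift numbers are shares of 400 mm and turn numbers shares of pi/2 rad, none past 1 either way. Its arguments: {"type":"object","properties":{"targets":{"type":"array","items":{"type":"array","items":{"type":"number","minimum":-1,"maximum":1}}}},"required":["targets"]}

```bash
mkdir -p pics; ls
python3 - <<'E'
from cell import *
import cv2,numpy as np
print(read_state(), tcp_to_grasp)
for n in("side","top"):
    im=get_image(n); cv2.imwrite(f"pics/{n}0.png",im)
    m=camera_model(n); print(n,np.round(m["mtx"],1).tolist(),m["k1"],np.round(m["camera_from_world"],3).tolist())
E
```

```text
pics
{'time': 0.0, 'qpos': array([ 1.23922545,  0.38385805,  0.0438088 ,  1.5995657 , -0.0179025 ,
        1.16115819, -0.04993646]), 'joint_vel': array([-0.00062201,  0.00160315, -0.00061458, -0.00010437, -0.0002162 ,
        0.00047231,  0.00215655]), 'effort': array([-5.76108832e-04, -4.33464503e+01,  1.02459535e+00, -2.49516964e+01,
        1.07055946e-02,  1.12326784e-02,  1.16666459e-05]), 'eef_pos': array([ 0.15049344, -0.63184845,  0.4032751 ]), 'orientation': array([-3.11760061e+00, -3.66174703e-01,  6.75907938e-04]), 'ft_force': array([-0.11221609,  0.81568976, -0.49249708]), 'moment': array([-0.0188296 , -0.03392913,  0.02142968]), 'grip_width': 0.08550379241288356} 0.1547
side [[394.1, 0.0, 279.4], [0.0, 394.1, 209.8], [0.0, 0.0, 1.0]] -0.048932178615403284 [[-0.834, -0.552, -0.026, 0.488], [0.248, -0.415, 0.875, -0.157], [-0.494, 0.723, 0.483, -0.723], [0.0, 0.0, 0.0, 1.0]]
top [[388.6, 0.0, 275.1], [0.0, 388.6, 202.6], [0.0, 0.0, 1.0]] -0.07760015823348865 [[0.028, -0.999, -0.039, 0.136], [0.984, 0.021, 0.175, -0.542], [-0.174, -0.043, 0.984, -0.876], [0.0, 0.0, 0.0, 1.0]]
```

View pics/side0.png

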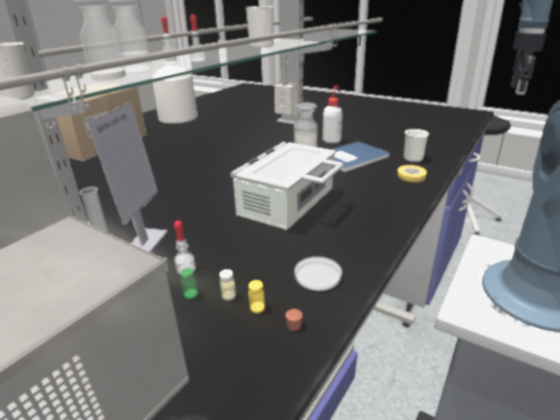

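View pics/top0.png

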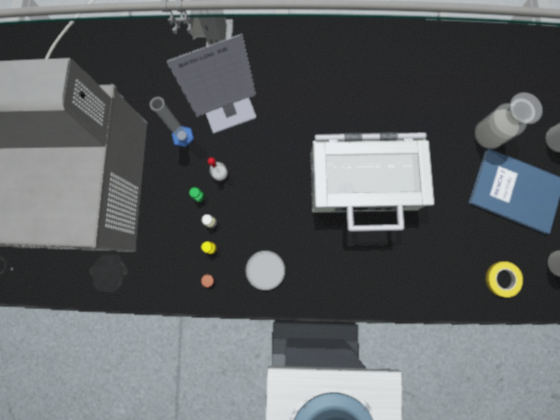

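Side view: dropper (185,262), green vial (190,283), white-capped vial (228,285), yellow (257,297), bung (293,320), chamber (285,185). In the top view the vial cap is at (208,221) and the bar runs from (349,228) to (402,228).

```bash
cat > h.py <<'E'
from cell import *
import cv2,numpy as np
from scipy.spatial.transform import Rotation as R
def ray(n,uv):
    m=camera_model(n);K=m["mtx"];T=np.array(m["camera_from_world"])
    p=cv2.undistortPoints(np.array([[uv]],float),np.array(K),np.array([m["k1"],0,0,0.]))[0,0]
    d=T[:3,:3].T@np.array([p[0],-p[1],-1]);return -T[:3,:3].T@T[:3,3],d
def onz(n,uv,z):
    o,d=ray(n,uv);return o+d*(z-o[2])/d[2]
def proj(n,X):
    m=camera_model(n);T=np.array(m["camera_from_world"]);c=T[:3,:3]@np.array(X)+T[:3,3]
    s=np.array([c[0],-c[1]])/-c[2];s=s*(1+m["k1"]*(s@s));K=np.array(m["mtx"]);return K[:2,:2]@s+K[:2,2]
def tri(a,b):
    o1,d1=ray("side",a);o2,d2=ray("top",b)
    A=np.stack([d1,-d2],1);t=np.linalg.lstsq(A,o2-o1,rcond=None)[0]
    p,q=o1+d1*t[0],o2+d2*t[1];return (p+q)/2,np.linalg.norm(p-q)
def plan(grasp,yaw=None):
    """tool pointing down: shift fractions from present pose to grasp point"""
    s=read_state();Rm=R.from_rotvec(s["orientation"]).as_matrix()
    t=np.array(grasp)+[0,0,tcp_to_grasp]-s["eef_pos"]
    return np.round(Rm.T@t/0.4,4)
E
python3 - <<'E'
from h import *
t=cv2.imread("pics/top0.png");s=cv2.imread("pics/side0.png")
def cents(im,box,name):
    x0,y0,x1,y1=box;c=im[y0:y1,x0:x1];hsv=cv2.cvtColor(c,cv2.COLOR_BGR2HSV)
    m=((hsv[...,2]>125)).astype(np.uint8)
    n,l,st,ce=cv2.connectedComponentsWithStats(m)
    for i in range(1,n):
        if st[i,4]>8: print(name,st[i].tolist(),ce[i]+[x0,y0], c[l==i].mean(0))
cents(t,(195,208,225,232),"capT");cents(s,(215,265,242,305),"capS")
v=onz("top",(208.5,220.5),.056);print("vial from top",v, tri((227,275),(208.5,220.5)))
for nm,uv in [("barL",(349,228)),("barR",(402,227))]: print(nm,onz("top",uv,.114))
for uv in [(314,141),(427,139),(433,206),(313,208)]: print("cov",uv,onz("top",uv,.12))
a=cv2.resize(t[125:245,300:445],None,fx=5,fy=5,interpolation=cv2.INTER_CUBIC)
b=cv2.resize(t[150:290,180:250],None,fx=4,fy=4,interpolation=cv2.INTER_CUBIC)
c=cv2.resize(s[255:335,165:310],None,fx=4,fy=4,interpolation=cv2.INTER_CUBIC)
cv2.imwrite("pics/a.png",a)
W=np.zeros((560,280+580,3),np.uint8);W[:,:280]=b;W[:320,280:]=c;cv2.imwrite("pics/b.png",W[:, :800])
E
```

```text
capT [7, 6, 13, 13, 125] [207.824 219.96 ] [187.328 195.152 193.264]
capS [4, 4, 16, 31, 403] [226.88585608 283.75434243] [167.90322581 187.66253102 192.31513648]
vial from top [0.49113432 0.30630275 0.056     ] (array([0.49291287, 0.30841594, 0.04934595]), np.float64(0.002257857618618548))
barL [ 0.47457125 -0.01599305  0.114     ]
barR [ 0.47925064 -0.13185784  0.114     ]
cov (314, 141) [0.66973123 0.06267777 0.12      ]
cov (427, 139) [ 0.6800213  -0.19341099  0.12      ]
cov (433, 206) [ 0.52621685 -0.19981988  0.12      ]
cov (313, 208) [0.51610147 0.06335619 0.12      ]
```

View pics/a.png

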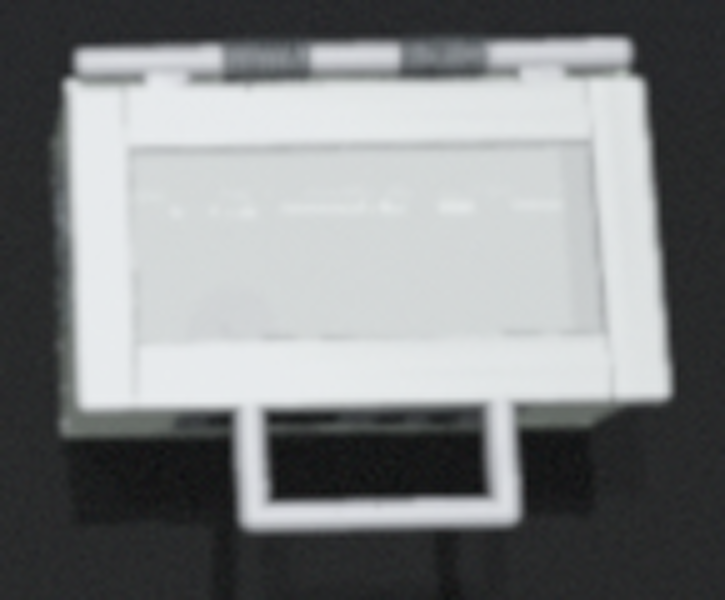

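View pics/b.png

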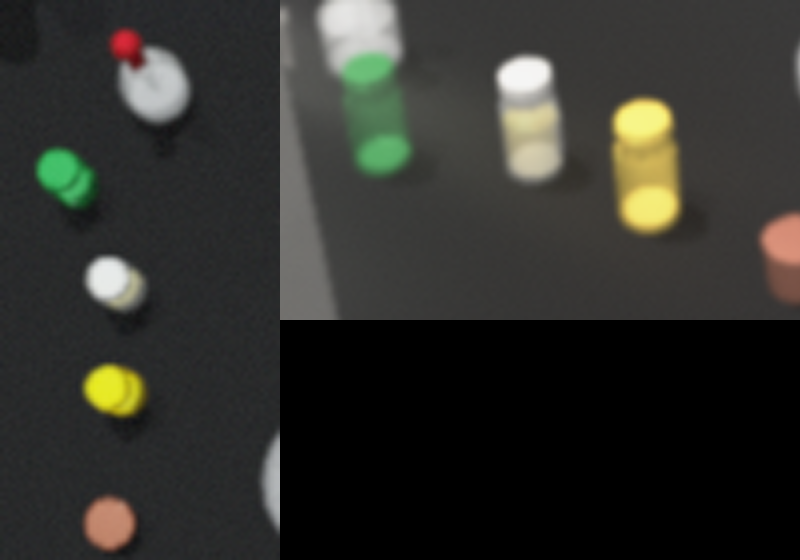

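Crop a: bar ends (347.5,228)–(404,227), hinge rod (314.6,136.6)–(426,134.2). Crop b: the vial's cap top is centred at top (206.4,219.2) and side (226,273.6). Neighbours are ~30 px apart.

Run:
```python
from h import *
f=lambda x,y:(300+(x+.5)/5-.5,125+(y+.5)/5-.5)
g=lambda *p:onz("top",f(*p),.114)
L,Rr=g(240,516),g(520,512);hl,hr=g(75,60),g(632,48)
print("bar",L,Rr,(L+Rr)/2,np.linalg.norm(L-Rr));print("hinge",hl,hr,(hl+hr)/2,np.linalg.norm(hl-hr))
for a,b in((L,Rr),(hl,hr)): d=a-b;print("yaw",np.arctan2(-d[0],d[1]))
d=(hl+hr)/2-(L+Rr)/2;print("dist",np.linalg.norm(d),"yaw",np.arctan2(d[1],d[0]))
# corners of cover top z .12
c=[onz("top",f(*p),.12) for p in((65,80),(643,78),(671,400),(78,408))]
print(np.round(c,4).tolist())
for a,b in((c[0],c[1]),(c[3],c[2])): d=a-b;print("yaw",np.arctan2(-d[0],d[1]),np.linalg.norm(d))
print("vial",onz("top",(206.4,219.2),.056),onz("side",(226,273.6),.056),tri((226,273.6),(206.4,219.2)))
print("dropper~",onz("top",(218.5,172),0.05),"yellow",onz("top",(206.5,246.5),.056),"green",onz("top",(194.5,192.5),.056))
```

```text
bar [ 0.47494227 -0.01294222  0.114     ] [ 0.47932339 -0.13536987  0.114     ] [ 0.47713283 -0.07415605  0.114     ] 0.12250601251184379
hinge [0.68238643 0.06106103 0.114     ] [ 0.69367189 -0.19384425  0.114     ] [ 0.68802916 -0.06639161  0.114     ] 0.25515497470316084
yaw 0.03577006043560059
yaw 0.04424426938887155
dist 0.2110392133030178 yaw 0.03679973526346721
[[0.6706, 0.0658, 0.12], [0.6772, -0.196, 0.12], [0.5294, -0.2017, 0.12], [0.5202, 0.0586, 0.12]]
yaw 0.02523145591010905 0.26194658329635173
yaw 0.035212371472043306 0.26047867730029334
vial [0.49411624 0.31152509 0.056     ] [0.49223588 0.31282169 0.056     ] (array([0.49396408, 0.31160559, 0.05455339]), np.float64(0.0008098853827460281))
dropper~ [0.6114651  0.28998893 0.05      ] yellow [0.42959369 0.30757283 0.056     ] green [0.55814289 0.34439656 0.056     ]
```

```bash
cat >> h.py <<'E'
YAW=.036;H=np.array([.687,-.0665,.114])
ex=np.array([np.cos(YAW),np.sin(YAW),0]);ey=np.array([-ex[1],ex[0],0]);ez=np.array([0,0,1.])
O=H-.079*ex-.114*ez
def cham(x,y,z): return O+x*ex+y*ey+z*ez
def bar(a): return cham(.079-.208*np.cos(a),0,.114+.208*np.sin(a))
def down(psi): return R.from_matrix(np.array([[np.cos(psi),np.sin(psi),0],[np.sin(psi),-np.cos(psi),0],[0,0,-1]]))
def rows(pts,psi,start=None):
    s=read_state();R0=R.from_rotvec(s["orientation"]);p0=s["eef_pos"] if start is None else start
    tv=(R0.inv()*down(psi)).as_rotvec()/(np.pi/2)
    for p in pts:
        print(np.round(np.r_[R0.inv().apply(np.array(p)+[0,0,tcp_to_grasp]-p0)/.4,tv],4).tolist())
E
python3 - <<'E'
from h import *
print(bar(0),cham(-.025,.045,.046),bar(1.5),bar(.82))
rows([bar(0)+[0,0,.1]],np.pi/2+YAW)
E
```

```text
[ 0.47913477 -0.07398638  0.114     ] [ 0.58144773 -0.02527235  0.046     ] [ 0.6722962  -0.06702957  0.32147896] [ 0.54518993 -0.07160737  0.26607833]
[1.1225, -1.1662, 0.0894, -0.0014, -0.001, -0.874]
```

send_rows:
  targets:
    - [0.56,-0.58,0.04,0,0,-0.43,0]
    - [0.56,-0.58,0.04,0,0,-0.43,0.1]
    - [0.56,-0.58,0.04,0,0,-0.43,0.2]
    - [0.56,-0.58,0.04,0,0,-0.43,0.2]
    - [0.56,-0.58,0.04,0,0,-0.43,0.2]
    - [0.56,-0.58,0.04,0,0,-0.43,0.2]
    - [0.56,-0.58,0.04,0,0,-0.43,0.2]
    - [0.56,-0.58,0.04,0,0,-0.43,0.2]

```text
time: 0.9
eef_pos: [0.3171, -0.3505, 0.3881]
orientation: [-2.815, -1.391, -0.001]
ft_force: [0.6, -0.3, 0.1]
grip_width: 0.0343
```

Run:
```python
from h import *
rows([bar(0)+[0,0,.1]],np.pi/2+YAW)
```

```text
[0.7951, -0.0982, 0.0497, -0.0006, -0.0012, -0.4386]
```

send_rows:
  targets:
    - [0.795,-0.098,0.048,0,0,-0.438,0.2]
    - [0.795,-0.098,0.048,0,0,-0.438,0.2]
    - [0.795,-0.098,0.048,0,0,-0.438,0.2]
    - [0.795,-0.098,0.048,0,0,-0.438,0.2]
    - [0.795,-0.098,0.048,0,0,-0.438,0.2]
    - [0.795,-0.098,0.048,0,0,-0.438,0.2]
    - [0.795,-0.098,0.048,0,0,-0.438,0.2]
    - [0.795,-0.098,0.048,0,0,-0.438,0.2]
    - [0.795,-0.098,0.048,0,0,-0.438,0.2]

```text
time: 1.8
eef_pos: [0.4791, -0.081, 0.3691]
orientation: [-2.192, -2.249, 0.002]
ft_force: [-1.1, -1.2, 0.2]
grip_width: 0.0339
```

Run:
```python
from h import *
s=read_state();print(s["eef_pos"],s["orientation"])
rows([bar(0)],np.pi/2+YAW)
for n in("side","top"):
    im=get_image(n);print(n,proj(n,bar(0)),proj(n,bar(0)+[0,0,.1]))
    u,v=map(int,proj(n,bar(0)+[0,0,.05]));c=im[v-60:v+60,u-80:u+80];cv2.imwrite(f"pics/c_{n}.png",cv2.resize(c,None,fx=4,fy=4))
a=cv2.imread("pics/c_side.png");b=cv2.imread("pics/c_top.png");cv2.imwrite("pics/c.png",cv2.resize(np.hstack([a,b]),(800,300)))
```

```text
[ 0.47906182 -0.0809999   0.36906294] [-2.19243423e+00 -2.24941492e+00  1.80666602e-03]
[0.0176, 0.0009, 0.2509, -0.0007, 0.0003, -0.0066]
side [331.17735468 171.83082526] [332.74357107 132.08003995]
top [375.56102027 226.49667229] [386.69838132 220.55463606]
```

View pics/c.png

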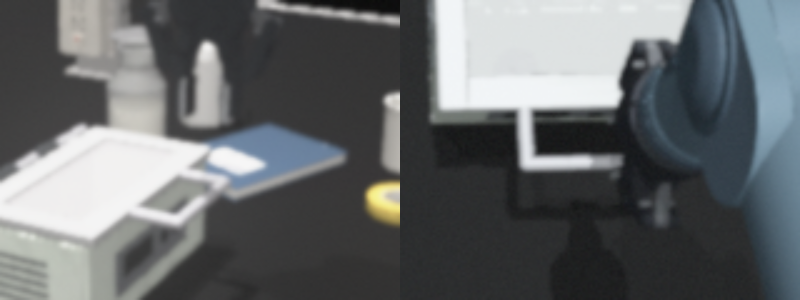

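Bar and fingers line up (the bar runs between the open fingers in the top view). Descend and pinch.

send_rows:
  targets:
    - [0.01,0,0.06,0,0,0,0.2]
    - [0.01,0,0.12,0,0,0,0.2]
    - [0.01,0,0.18,0,0,0,0.2]
    - [0.01,0,0.22,0,0,0,0.2]
    - [0.01,0,0.25,0,0,0,0.2]
    - [0.01,0,0.25,0,0,0,0.2]
    - [0.01,0,0.25,0,0,0,0.5]
    - [0.01,0,0.25,0,0,0,1]
    - [0.01,0,0.25,0,0,0,1]
    - [0.01,0,0.25,0,0,0,1]
    - [0.01,0,0.25,0,0,0,1]
    - [0.01,0,0.25,0,0,0,1]

```text
time: 3.1
eef_pos: [0.4779, -0.0762, 0.2701]
orientation: [-2.191, -2.25, 0.006]
ft_force: [-4.6, -0.3, 4.6]
grip_width: 0.0101
```

Run:
```python
from h import *
s=read_state();print(s["eef_pos"],s["ft_force"],s["grip_width"])
b=s["eef_pos"]-[0,0,tcp_to_grasp]; print(b-bar(0))
rows([b+bar(a)-bar(0) for a in np.linspace(0,1.42,20)],np.pi/2+YAW)
```

```text
[ 0.47788227 -0.07622566  0.27007147] [-4.62032796 -0.30060587  4.60194202] 0.010116757983639655
[-0.0012525  -0.00223928  0.00137147]
[0.0, 0.0, 0.0, -0.0026, 0.0011, -0.006]
[-0.0001, 0.0013, -0.0388, -0.0026, 0.0011, -0.006]
[-0.0001, 0.0055, -0.0775, -0.0026, 0.0011, -0.006]
[-0.0001, 0.0126, -0.1157, -0.0026, 0.0011, -0.006]
[-0.0001, 0.0224, -0.1532, -0.0026, 0.0011, -0.006]
[-0.0, 0.0351, -0.19, -0.0026, 0.0011, -0.006]
[0.0001, 0.0505, -0.2256, -0.0026, 0.0011, -0.006]
[0.0002, 0.0685, -0.2601, -0.0026, 0.0011, -0.006]
[0.0003, 0.089, -0.2931, -0.0026, 0.0011, -0.006]
[0.0005, 0.112, -0.3244, -0.0026, 0.0011, -0.006]
[0.0007, 0.1372, -0.354, -0.0026, 0.0011, -0.006]
[0.0009, 0.1645, -0.3816, -0.0026, 0.0011, -0.006]
[0.0011, 0.1938, -0.4071, -0.0026, 0.0011, -0.006]
[0.0014, 0.225, -0.4303, -0.0026, 0.0011, -0.006]
[0.0016, 0.2578, -0.4511, -0.0026, 0.0011, -0.006]
[0.0019, 0.292, -0.4695, -0.0026, 0.0011, -0.006]
[0.0022, 0.3276, -0.4852, -0.0026, 0.0011, -0.006]
[0.0025, 0.3642, -0.4982, -0.0026, 0.0011, -0.006]
[0.0029, 0.4017, -0.5085, -0.0026, 0.0011, -0.006]
[0.0032, 0.4398, -0.5159, -0.0026, 0.0011, -0.006]
```

send_rows:
  targets:
    - [0,0.001,-0.039,0,0,0,1]
    - [0,0.0055,-0.0775,0,0,0,1]
    - [0,0.0126,-0.116,0,0,0,1]
    - [0,0.022,-0.153,0,0,0,1]
    - [0,0.035,-0.19,0,0,0,1]
    - [0,0.0505,-0.226,0,0,0,1]
    - [0,0.0685,-0.26,0,0,0,1]
    - [0,0.089,-0.293,0,0,0,1]

```text
time: 3.9
eef_pos: [0.512, -0.0749, 0.3861]
orientation: [-2.187, -2.246, 0.013]
ft_force: [-6.2, -0.1, 1.2]
grip_width: 0.0097
```

Run:
```python
from h import *
s=read_state();print(s["eef_pos"],s["ft_force"],s["grip_width"])
b=s["eef_pos"]-[0,0,tcp_to_grasp];d=b-H;print("r",np.hypot(d@ex,d[2]),"ang",np.arctan2(d[2],-d@ex))
rows([bar(a) for a in np.linspace(.6,1.44,13)],np.pi/2+YAW)
```

```text
[ 0.5120099  -0.07494991  0.38606533] [-6.24475494 -0.07793933  1.22426823] 0.009674147304909932
r 0.21086239570224205 ang 0.5902837665650769
[0.0054, 0.0087, -0.0003, -0.0066, 0.0005, -0.0058]
[0.0056, 0.03, -0.0298, -0.0066, 0.0005, -0.0058]
[0.0058, 0.0533, -0.0578, -0.0066, 0.0005, -0.0058]
[0.006, 0.0785, -0.084, -0.0066, 0.0005, -0.0058]
[0.0062, 0.1055, -0.1085, -0.0066, 0.0005, -0.0058]
[0.0065, 0.1341, -0.131, -0.0066, 0.0005, -0.0058]
[0.0067, 0.1642, -0.1514, -0.0066, 0.0005, -0.0058]
[0.007, 0.1957, -0.1697, -0.0066, 0.0005, -0.0058]
[0.0073, 0.2283, -0.1857, -0.0066, 0.0005, -0.0058]
[0.0076, 0.262, -0.1994, -0.0066, 0.0005, -0.0058]
[0.0079, 0.2966, -0.2107, -0.0066, 0.0005, -0.0058]
[0.0082, 0.3319, -0.2196, -0.0066, 0.0005, -0.0058]
[0.0085, 0.3677, -0.226, -0.0066, 0.0005, -0.0058]
```

send_rows:
  targets:
    - [0,0.025,-0.03,0,0,0,1]
    - [0,0.048,-0.058,0,0,0,1]
    - [0,0.073,-0.084,0,0,0,1]
    - [0,0.1,-0.1085,0,0,0,1]
    - [0,0.129,-0.131,0,0,0,1]
    - [0,0.159,-0.151,0,0,0,1]
    - [0,0.19,-0.17,0,0,0,1]
    - [0,0.223,-0.186,0,0,0,1]
    - [0,0.257,-0.199,0,0,0,1]
    - [0,0.292,-0.211,0,0,0,1]
    - [0,0.327,-0.22,0,0,0,1]
    - [0,0.36,-0.225,0,0,0,1]
    - [0,0.36,-0.225,0,0,0,1]

```text
time: 5.2
eef_pos: [0.6604, -0.0694, 0.4805]
orientation: [2.187, 2.25, 0.01]
ft_force: [-0.8, 1.3, 5.7]
grip_width: 0.0092
```

Run:
```python
from h import *
s=read_state();print(s["eef_pos"],s["ft_force"],s["grip_width"])
b=s["eef_pos"]-[0,0,tcp_to_grasp];d=b-H;print("r",np.hypot(d@ex,d[2]),"ang",np.arctan2(d[2],-d@ex))
rows([bar(1.44)],np.pi/2+YAW)
```

```text
[ 0.66038885 -0.06940417  0.4804548 ] [-0.80202099  1.26726459  5.68034108] 0.009198282913112076
r 0.21343126117149402 ang 1.4453762714725082
[0.0048, -0.0012, 0.0138, 0.0047, -0.001, -0.0047]
```

send_rows:
  targets:
    - [0,0,0,0,0,0,0.5]
    - [0,0,0,0,0,0,0]
    - [0,0,0,0,0,0,0]
    - [0,0,-0.05,0,0,0,0]
    - [0,0,-0.1,0,0,0,0]
    - [0,0,-0.15,0,0,0,0]
    - [0,0,-0.15,0,0,0,0]

```text
time: 5.9
eef_pos: [0.6586, -0.0713, 0.5396]
orientation: [2.19, 2.247, 0.004]
ft_force: [0.2, 0.6, 0.9]
grip_width: 0.0424
```

Run:
```python
from h import *
s=read_state();print(s["eef_pos"],s["qpos"])
rows([(.494,.3115,.2)],np.pi)
```

```text
[ 0.6586109  -0.07131382  0.53959812] [ 0.4589232   0.38534281 -0.56554039  1.36628762  0.2058384   1.44379768
 -0.07284372]
[0.9677, -0.389, 0.4595, 0.0016, 0.0027, -0.9838]
```

send_rows:
  targets:
    - [0.97,-0.389,0.05,0,0,-0.983,-0.5]
    - [0.97,-0.389,0.05,0,0,-0.983,-1]
    - [0.97,-0.389,0.05,0,0,-0.983,-1]
    - [0.97,-0.389,0.05,0,0,-0.983,-1]
    - [0.97,-0.389,0.05,0,0,-0.983,-1]
    - [0.97,-0.389,0.2,0,0,-0.983,-1]
    - [0.97,-0.389,0.46,0,0,-0.983,-1]
    - [0.97,-0.389,0.46,0,0,-0.983,-1]
    - [0.97,-0.389,0.46,0,0,-0.983,-1]
    - [0.97,-0.389,0.46,0,0,-0.983,-1]
    - [0.97,-0.389,0.46,0,0,-0.983,-1]
    - [0.97,-0.389,0.46,0,0,-0.983,-1]
    - [0.97,-0.389,0.46,0,0,-0.983,-1]

```text
time: 7.2
eef_pos: [0.493, 0.3119, 0.352]
orientation: [-0.004, -3.141, 0.002]
ft_force: [0.3, 0.8, 0.2]
grip_width: 0.0858
```

Run:
```python
from h import *
s=read_state();print(s["eef_pos"],s["qpos"])
rows([(.494,.3115,.03)],np.pi)
im=get_image("top");cv2.imwrite("pics/t1.png",im);cv2.imwrite("pics/s1.png",get_image("side"))
b=np.vstack([cv2.imread("pics/t1.png")[80:300,80:480],cv2.imread("pics/s1.png")[80:330,80:480]]);cv2.imwrite("pics/d.png",cv2.resize(b,None,fx=1.27,fy=1.27))
```

```text
[0.49304862 0.31188618 0.3520312 ] [ 0.1105783   0.4765341  -0.93044382  1.77602055  0.42451658  1.10589672
  0.60563794]
[-0.0026, -0.0005, 0.4183, -0.0007, -0.0004, -0.0015]
```

View pics/d.png

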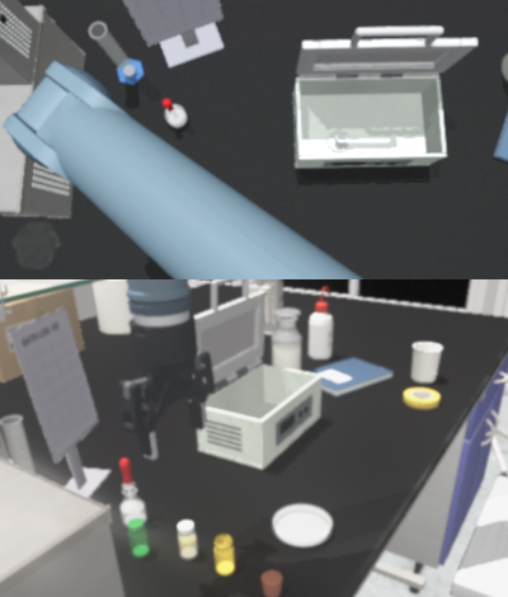

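Run:
```python
from h import *
for z in(.2,.35,.45,.5,.6): print(z,proj("top",(.493,.312,z)),proj("side",(.493,.312,z)))
p=cham(-.025,.045,.046);print("post",proj("top",p),p)
im=cv2.imread("pics/t1.png");cv2.imwrite("pics/e.png",cv2.resize(im[120:230,300:440],None,fx=5,fy=5,interpolation=cv2.INTER_CUBIC))
print("cab",onz("top",(135,248),.3),onz("top",(135,248),.0))
```

```text
0.2 [190.95720469 210.20306303] [217.90751236 203.16222469]
0.35 [167.96676759 195.87529107] [207.7382705  112.32259336]
0.45 [145.75679195 181.98834741] [199.76898205  38.95482482]
0.5 [131.38967964 172.98053532] [195.39641906  -2.24370513]
0.6 [ 92.29733439 148.36686612] [185.89269632 -94.62609547]
post [348.47240193 186.9176378 ] [ 0.58144773 -0.02527235  0.046     ]
cab [0.40905546 0.38037308 0.3       ] [0.42340284 0.50293229 0.        ]
```

View pics/e.png

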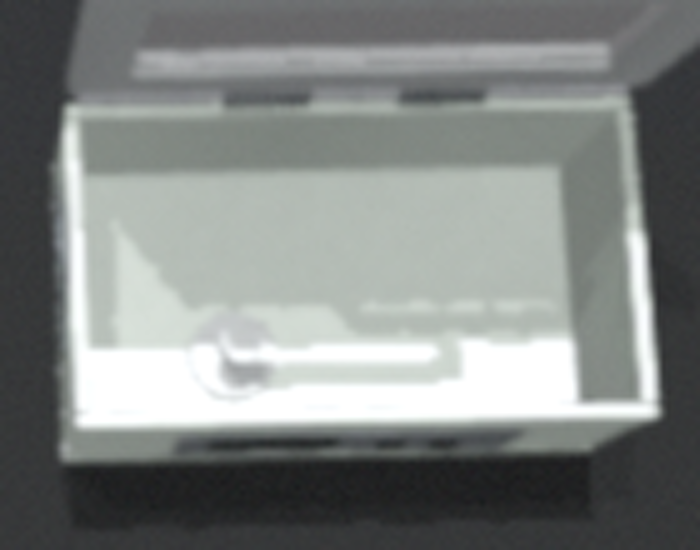

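Run:
```python
from h import *
f=lambda x,y:(300+(x+.5)/5-.5,120+(y+.5)/5-.5)
for nm,uv,q in(("BL",(70,100),(.075,.13)),("BR",(628,95),(.075,-.13)),("FR",(660,412),(-.075,-.13)),("FL",(75,425),(-.075,.13))):
    print(nm,onz("top",f(*uv),.106),cham(*q,.106))
im=np.mean([get_image("top").astype(float) for _ in range(8)],0)
c=im[178:206,328:368]
print(np.round(c.mean(2)).astype(int)[3:24,5:34])
a=cv2.resize(im[172:212,320:380],None,fx=12,fy=12,interpolation=cv2.INTER_CUBIC)
a=np.clip((a-120)*255/135,0,255).astype(np.uint8);cv2.imwrite("pics/f.png",a)
```

```text
BL [0.67795906 0.06283798 0.106     ] [0.6783236 0.0632718 0.106    ]
BR [ 0.68591593 -0.19431772  0.106     ] [ 0.68768158 -0.19655974  0.106     ]
FR [ 0.53769077 -0.20219571  0.106     ] [ 0.53777877 -0.20195857  0.106     ]
FL [0.52616521 0.05910793 0.106     ] [0.52842079 0.05787297 0.106     ]
[[217 216 214 208 199 193 193 199 205 205 204 201 195 189 189 198 203 205
  205 204 205 205 203 198 199 202 203 203 204]
 [217 216 216 213 210 207 208 210 212 209 204 201 199 196 197 203 208 210
  211 211 212 212 211 208 208 210 210 211 212]
 [217 216 216 215 214 214 214 213 210 206 201 199 199 198 199 201 202 205
  208 210 212 213 213 212 212 212 213 213 213]
 [217 216 216 215 215 215 213 210 206 202 200 200 200 199 199 198 196 198
  199 200 207 212 213 213 213 213 213 214 213]
 [216 216 216 215 214 213 208 204 202 200 201 204 203 200 199 198 197 196
  194 196 204 211 214 213 213 213 213 213 213]
 [216 216 216 216 215 211 206 201 200 199 204 215 213 203 200 199 198 199
  200 200 203 209 213 213 213 212 213 213 213]
 [216 217 217 216 213 209 203 200 200 199 207 224 222 207 201 200 199 200
[... 1042 characters left out ...]
248 250 255 255 254 237 213 196 184 178 186 195
  194 191 198 209 214 214 216 222 226 227 227]
 [255 255 255 255 255 255 255 248 244 251 255 253 237 221 213 212 223 233
  228 216 215 223 227 228 232 245 253 254 254]
 [255 255 255 255 255 255 255 255 242 232 240 249 247 243 241 239 239 240
  238 242 249 253 254 254 254 255 255 255 255]
 [255 255 255 255 255 255 255 255 254 241 231 231 232 229 230 231 235 247
  254 255 255 255 255 255 255 255 255 255 255]
 [255 255 255 255 255 255 255 255 255 255 254 252 250 243 245 251 254 255
  255 255 255 255 255 255 255 255 255 255 255]
 [255 255 255 255 255 255 255 255 255 255 255 255 255 255 255 255 255 255
  255 255 255 255 255 255 255 255 255 255 252]]
```

View pics/f.png

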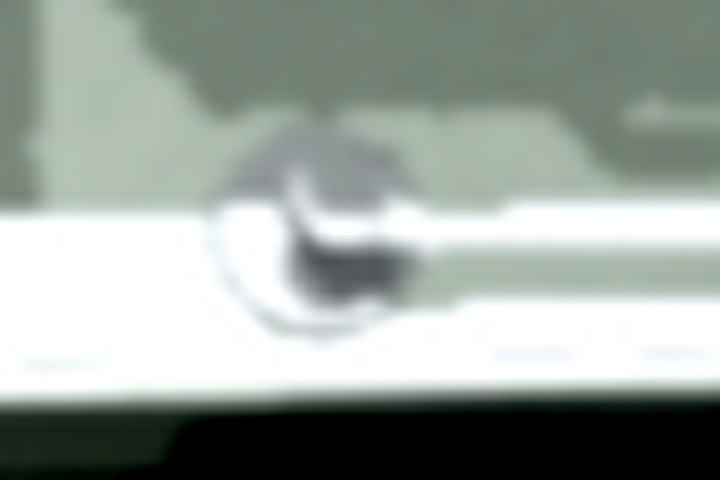

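The post's base plate is at (346,191) and the disc's bright lower-left edge fits a disc centre at (348,187), as predicted. The rim corners agree to ~2 mm. Now the vial.

send_rows:
  targets:
    - [-0.001,0,0.1,0,0,0,-1]
    - [-0.001,0,0.2,0,0,0,-1]
    - [-0.001,0,0.28,0,0,0,-1]
    - [-0.001,0,0.34,0,0,0,-1]
    - [-0.001,0,0.38,0,0,0,-1]
    - [-0.001,0,0.415,0,0,0,-1]
    - [-0.001,0,0.415,0,0,0,-1]
    - [-0.001,0,0.415,0,0,0,-0.5]
    - [-0.001,0,0.415,0,0,0,0]
    - [-0.001,0,0.415,0,0,0,0.2]

```text
time: 8.7
eef_pos: [0.4938, 0.3133, 0.188]
orientation: [0.001, 3.139, 0.002]
ft_force: [-0.5, 0.7, 1.1]
grip_width: 0.0441
```

Run:
```python
from h import *
s=read_state();print(s["eef_pos"],s["ft_force"],s["grip_width"],s["orientation"])
print("base plate",onz("top",(346.1,191),.015))
rows([(.494,.3115,.03)],np.pi)
im=get_image("side");cv2.imwrite("pics/g.png",cv2.resize(im[200:320,150:310],None,fx=5,fy=5,interpolation=cv2.INTER_CUBIC))
```

```text
[0.49375723 0.31326405 0.1880428 ] [-0.45620709  0.65423632  1.07620413] 0.04407074685972592 [5.12207663e-04 3.13939798e+00 2.02393959e-03]
base plate [ 0.57787498 -0.02392419  0.015     ]
[-0.0006, -0.0044, 0.0084, 0.0008, 0.0014, -0.0002]
```

View pics/g.png

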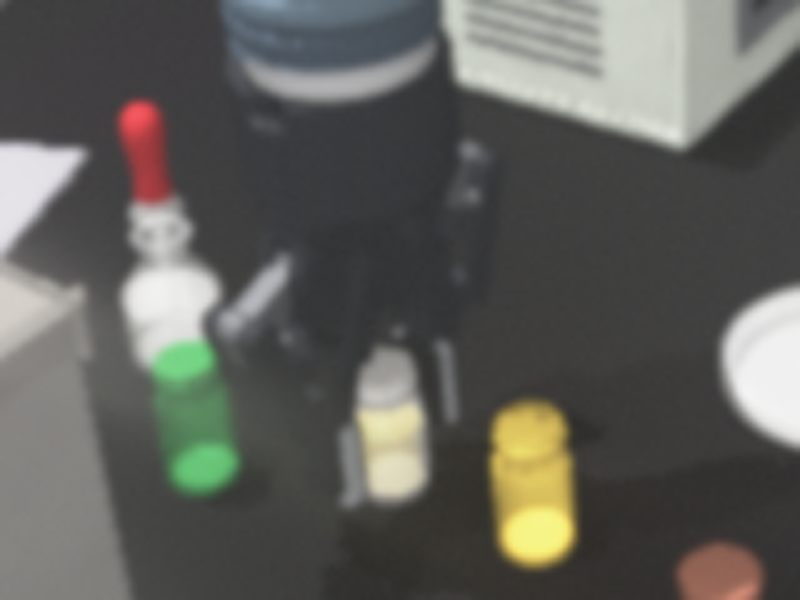

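send_rows:
  targets:
    - [0,-0.004,0.002,0,0,0,0.3]
    - [0,-0.004,0.004,0,0,0,0.5]
    - [0,-0.004,0.004,0,0,0,1]
    - [0,-0.004,0.004,0,0,0,1]
    - [0,-0.004,0.004,0,0,0,1]
    - [0,-0.004,0.004,0,0,0,1]

```text
time: 9.35
eef_pos: [0.4936, 0.3113, 0.1865]
orientation: [0.001, 3.14, -0.001]
ft_force: [-1.4, -2.1, 7.5]
grip_width: 0.0251
```

Run:
```python
from h import *
s=read_state();p=s["eef_pos"];print(p,s["ft_force"],s["grip_width"])
g=p-[0,0,tcp_to_grasp]; h=g[2]; print("grasp h",h)
P=np.array([.580,-.0247,0])
rows([g+[0,0,.17],P+[0,0,.046+h+.124],P+[0,0,.046+h]],np.pi+YAW)
```

```text
[0.49358811 0.31128399 0.18648513] [-1.3941914  -2.14785028  7.45041904] 0.025144591815304217
grasp h 0.03178512988068688
[-0.0006, -0.0003, -0.425, -0.0004, 0.0008, -0.0233]
[-0.217, -0.8401, -0.4242, -0.0004, 0.0008, -0.0233]
[-0.2166, -0.8399, -0.1142, -0.0004, 0.0008, -0.0233]
```

send_rows:
  targets:
    - [0,0,-0.03,0,0,0,1]
    - [0,0,-0.09,0,0,0,1]
    - [0,0,-0.16,0,0,0,1]
    - [0,0,-0.23,0,0,0,1]
    - [0,0,-0.3,0,0,0,1]
    - [0,0,-0.36,0,0,0,1]
    - [0,-0.03,-0.41,0,0,0,1]
    - [-0.03,-0.1,-0.425,0,0,-0.005,1]
    - [-0.05,-0.18,-0.425,0,0,-0.01,1]
    - [-0.07,-0.26,-0.425,0,0,-0.015,1]
    - [-0.09,-0.34,-0.425,0,0,-0.02,1]
    - [-0.11,-0.42,-0.425,0,0,-0.023,1]
    - [-0.13,-0.5,-0.425,0,0,-0.023,1]
    - [-0.15,-0.58,-0.425,0,0,-0.023,1]
    - [-0.17,-0.66,-0.425,0,0,-0.023,1]
    - [-0.19,-0.73,-0.425,0,0,-0.023,1]
    - [-0.205,-0.79,-0.425,0,0,-0.023,1]
    - [-0.213,-0.825,-0.425,0,0,-0.023,1]
    - [-0.217,-0.84,-0.425,0,0,-0.023,1]
    - [-0.217,-0.84,-0.425,0,0,-0.023,1]

```text
time: 11.35
eef_pos: [0.5799, -0.0251, 0.3551]
orientation: [0.055, -3.141, -0.001]
ft_force: [0.4, 1.1, -0.1]
grip_width: 0.0256
```

Run:
```python
from h import *
s=read_state();p=s["eef_pos"];print(p,s["ft_force"],s["grip_width"],s["orientation"])
P=np.array([.580,-.0247,0]);h=.0318
rows([P+[0,0,.046+h]],np.pi+YAW)
c=[get_image(n) for n in("side","top")]
print("vial top",proj("side",P+[0,0,.226]),proj("side",P+[0,0,.17]))
cv2.imwrite("pics/i.png",cv2.resize(c[0][20:260,180:420],None,fx=2.5,fy=2.5,interpolation=cv2.INTER_CUBIC))
```

```text
[ 0.57986484 -0.02506262  0.35514832] [ 0.35589103  1.12079477 -0.12262799] 0.025611213836781443 [ 5.51429387e-02 -3.14107133e+00 -6.05972025e-04]
[-0.0004, 0.0008, 0.3066, 0.0002, -0.0, -0.0006]
vial top [284.51258479 126.28825002] [284.96518112 148.99998707]
```

View pics/i.png

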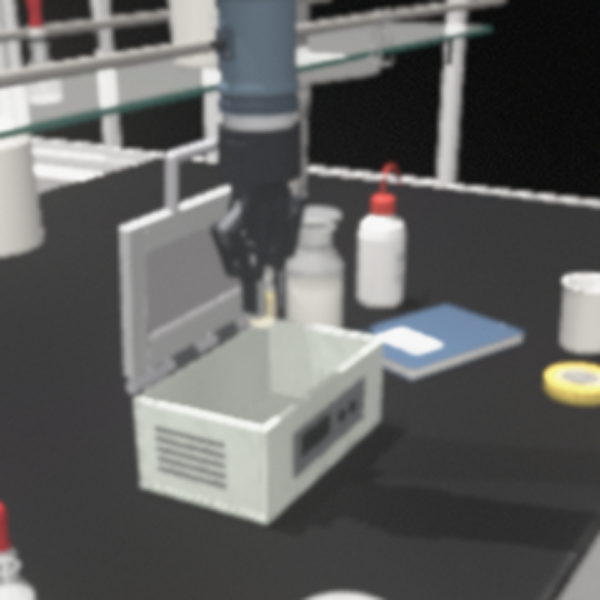

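Vial is held upright, bottom at side (285,149), as predicted. The cover is up at its stop. Descend.

send_rows:
  targets:
    - [0,0,0.05,0,0,0,1]
    - [0,0,0.1,0,0,0,1]
    - [0,0,0.15,0,0,0,1]
    - [0,0,0.2,0,0,0,1]
    - [0,0,0.24,0,0,0,1]
    - [0,0,0.27,0,0,0,1]
    - [0,0,0.285,0,0,0,1]
    - [0,0,0.293,0,0,0,1]
    - [0,0,0.293,0,0,0,1]
    - [0,0,0.293,0,0,0,1]

```text
time: 12.45
eef_pos: [0.5804, -0.0248, 0.2386]
orientation: [-0.056, 3.14, -0.0]
ft_force: [0.7, -0.2, -0.8]
grip_width: 0.0252
```

send_rows:
  targets:
    - [0,0,0.004,0,0,0,1]
    - [0,0,0.008,0,0,0,1]
    - [0,0,0.012,0,0,0,1]
    - [0,0,0.012,0,0,0,1]

```text
time: 12.85
eef_pos: [0.5797, -0.0249, 0.2328]
orientation: [0.056, -3.141, -0.0]
ft_force: [-0.1, 0.4, -0.6]
grip_width: 0.0254
```

send_rows:
  targets:
    - [0,0,0.003,0,0,0,1]
    - [0,0,0.005,0,0,0,1]
    - [0,0,0.005,0,0,0,1]

```text
time: 13.15
eef_pos: [0.5801, -0.0247, 0.2325]
orientation: [0.056, -3.141, 0.002]
ft_force: [-3.7, -0.2, 6.9]
grip_width: 0.0254
```

Contact (≈7 N) at exactly the expected height. Ease off, then open gradually.

send_rows:
  targets:
    - [0,0,-0.002,0,0,0,1]
    - [0,0,-0.002,0,0,0,0.4]
    - [0,0,-0.002,0,0,0,0.3]
    - [0,0,-0.002,0,0,0,0.2]
    - [0,0,-0.002,0,0,0,0]
    - [0,0,-0.002,0,0,0,-0.2]
    - [0,0,-0.002,0,0,0,-0.3]
    - [0,0,-0.002,0,0,0,-0.3]
    - [0,0,-0.03,0,0,0,-0.3]
    - [0,0,-0.08,0,0,0,-0.3]
    - [0,0,-0.14,0,0,0,-0.3]
    - [0,0,-0.22,0,0,0,-0.3]
    - [0,0,-0.3,0,0,0,-0.3]
    - [0,0,-0.4,0,0,0,-0.3]
    - [0,0,-0.5,0,0,0,-0.3]
    - [0,0,-0.6,0,0,0,-0.3]
    - [0,0,-0.7,0,0,0,-0.3]
    - [0,0,-0.77,0,0,0,-0.3]
    - [0,0,-0.77,0,0,0,-0.3]

```text
time: 15.05
eef_pos: [0.5806, -0.0233, 0.5455]
orientation: [-0.057, 3.13, -0.002]
ft_force: [-0.5, 1.1, 0.1]
grip_width: 0.0553
```

Run:
```python
from h import *
s=read_state();p=s["eef_pos"];print(p,s["ft_force"],s["grip_width"],s["qpos"])
rows([bar(1.5)+[0,0,.06],bar(1.5)],np.pi/2+YAW)
t=get_image("top");d=get_image("side")
print("cap",proj("top",(.580,-.0247,.102)),"bar",proj("top",bar(1.5)),proj("side",bar(1.5)),"sidecap",proj("side",(.580,-.0247,.102)))
a=cv2.resize(t[100:220,280:440],(640,480),interpolation=cv2.INTER_CUBIC)
b=cv2.resize(d[60:220,220:340],(360,480),interpolation=cv2.INTER_CUBIC)
cv2.imwrite("pics/j.png",cv2.resize(np.hstack([a,b]),(800,384)))
```

```text
[ 0.58059625 -0.02333104  0.54553288] [-0.45564622  1.08777619  0.11430929] 0.05529880735163542 [ 0.75869253  0.28428867 -0.95769689  1.55058223  0.23694082  1.41818382
  1.39364614]
[-0.2248, -0.1176, 0.0259, 0.0047, 0.0059, 1.0004]
[-0.2232, -0.1174, 0.1759, 0.0047, 0.0059, 1.0004]
cap [351.85671448 182.219204  ] bar [394.65225714 103.24894916] [261.19161081  77.95611314] sidecap [285.47979339 174.96164641]
```

View pics/j.png

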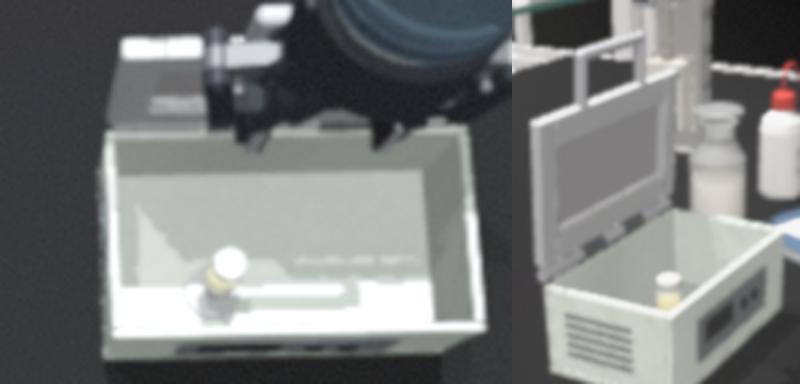

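Vial stands upright on the post, cap at top (352,182) and side (285,176) as predicted. Bar mid at side (261,78), so the cover is at its stop. Go to the bar.

send_rows:
  targets:
    - [-0.1,-0.05,0.01,0,0,0.1,0]
    - [-0.223,-0.117,0.02,0,0,0.999,0]
    - [-0.223,-0.117,0.02,0,0,0.999,0]
    - [-0.223,-0.117,0.02,0,0,0.999,0]
    - [-0.223,-0.117,0.02,0,0,0.999,0]
    - [-0.223,-0.117,0.02,0,0,0.999,0]
    - [-0.223,-0.117,0.02,0,0,0.999,0]
    - [-0.223,-0.117,0.02,0,0,0.999,0]
    - [-0.223,-0.117,0.02,0,0,0.999,0]
    - [-0.223,-0.117,0.02,0,0,0.999,0]
    - [-0.223,-0.117,0.02,0,0,0.999,0]
    - [-0.223,-0.117,0.02,0,0,0.999,0]
    - [-0.223,-0.117,0.02,0,0,0.999,0]
    - [-0.223,-0.117,0.02,0,0,0.999,0]

```text
time: 16.55
eef_pos: [0.6706, -0.0684, 0.5302]
orientation: [-2.177, -2.263, 0.001]
ft_force: [0.1, -0.9, 0.2]
grip_width: 0.0425
```

Run:
```python
from h import *
s=read_state();p=s["eef_pos"];print(p,s["ft_force"],s["grip_width"])
rows([bar(1.5)],np.pi/2+YAW)
```

```text
[ 0.67059938 -0.06842457  0.53019857] [ 0.11393207 -0.90711243  0.15905835] 0.04254266764289
[0.0033, 0.0046, 0.135, -0.001, -0.0002, 0.0017]
```

send_rows:
  targets:
    - [0.003,0.004,0.02,0,0,0,0]
    - [0.003,0.004,0.06,0,0,0,0]
    - [0.003,0.004,0.1,0,0,0,0]
    - [0.003,0.004,0.13,0,0,0,0]
    - [0.003,0.004,0.135,0,0,0,0]
    - [0.003,0.004,0.135,0,0,0,0.4]
    - [0.003,0.004,0.135,0,0,0,1]
    - [0.003,0.004,0.135,0,0,0,1]
    - [0.003,0.004,0.135,0,0,0,1]
    - [0.003,0.004,0.135,0,0,0,1]

```text
time: 17.55
eef_pos: [0.6713, -0.0671, 0.4777]
orientation: [-2.178, -2.261, 0.005]
ft_force: [-4.9, -0.9, 2.1]
grip_width: 0.0102
```

Run:
```python
from h import *
s=read_state();p=s["eef_pos"];print(p,s["ft_force"],s["grip_width"])
b=p-[0,0,tcp_to_grasp];d=b-H;print("r",np.hypot(d@ex,d[2]),"ang",np.arctan2(d[2],-d@ex))
rows([bar(a) for a in np.linspace(1.5,.82,15)],np.pi/2+YAW)
```

```text
[ 0.67131743 -0.06707429  0.47773181] [-4.92530707 -0.94027225  2.13855996] 0.010202971325396512
r 0.20962005830415684 ang 1.495861839834651
[0.0, 0.0025, 0.0039, -0.0024, 0.0004, 0.001]
[0.0001, -0.0227, 0.0064, -0.0024, 0.0004, 0.001]
[0.0001, -0.0476, 0.0101, -0.0024, 0.0004, 0.001]
[0.0001, -0.0724, 0.015, -0.0024, 0.0004, 0.001]
[0.0002, -0.0969, 0.0211, -0.0024, 0.0004, 0.001]
[0.0002, -0.1211, 0.0284, -0.0024, 0.0004, 0.001]
[0.0003, -0.1449, 0.0369, -0.0024, 0.0004, 0.001]
[0.0003, -0.1683, 0.0465, -0.0024, 0.0004, 0.001]
[0.0004, -0.1911, 0.0572, -0.0024, 0.0004, 0.001]
[0.0004, -0.2134, 0.069, -0.0024, 0.0004, 0.001]
[0.0004, -0.2351, 0.0819, -0.0024, 0.0004, 0.001]
[0.0005, -0.2562, 0.0959, -0.0024, 0.0004, 0.001]
[0.0005, -0.2766, 0.1108, -0.0024, 0.0004, 0.001]
[0.0006, -0.2962, 0.1267, -0.0024, 0.0004, 0.001]
[0.0006, -0.315, 0.1436, -0.0024, 0.0004, 0.001]
```

send_rows:
  targets:
    - [0,-0.023,0.005,0,0,0,1]
    - [0,-0.048,0.0085,0,0,0,1]
    - [0,-0.073,0.0135,0,0,0,1]
    - [0,-0.097,0.02,0,0,0,1]
    - [0,-0.121,0.027,0,0,0,1]
    - [0,-0.145,0.0355,0,0,0,1]
    - [0,-0.168,0.045,0,0,0,1]
    - [0,-0.191,0.056,0,0,0,1]
    - [0,-0.2135,0.068,0,0,0,1]
    - [0,-0.235,0.081,0,0,0,1]
    - [0,-0.256,0.095,0,0,0,1]
    - [0,-0.277,0.11,0,0,0,1]
    - [0,-0.296,0.126,0,0,0,1]
    - [0,-0.315,0.143,0,0,0,1]
    - [0,-0.315,0.143,0,0,0,1]
    - [0,-0.315,0.143,0,0,0,1]
    - [0,-0.315,0.143,0,0,0,1]

```text
time: 19.25
eef_pos: [0.5448, -0.0722, 0.4198]
orientation: [-2.177, -2.259, 0.008]
ft_force: [-6.4, -1.3, 6.8]
grip_width: 0.01
```

Run:
```python
from h import *
s=read_state();p=s["eef_pos"];print(p,s["ft_force"],s["grip_width"],np.abs(s["joint_vel"]).max())
b=p-[0,0,tcp_to_grasp];d=b-H;print("r",np.hypot(d@ex,d[2]),"ang",np.arctan2(d[2],-d@ex))
t=get_image("top");d=get_image("side")
print("pred bar side",proj("side",bar(.82)),"L",proj("side",bar(.82)+.055*ey),"cap",proj("top",(.580,-.0247,.102)))
for a in(.72,.82,.9): print(a,"frame left corner",proj("side",cham(.079-.16*np.cos(a),.13,.114+.16*np.sin(a))))
a=cv2.resize(t[120:240,280:440],(640,480),interpolation=cv2.INTER_CUBIC)
b=cv2.resize(d[60:220,220:340],(360,480),interpolation=cv2.INTER_CUBIC)
cv2.imwrite("pics/k.png",cv2.resize(np.hstack([a,b]),(800,384)))
```

```text
[ 0.54479728 -0.07222026  0.41984416] [-6.44541516 -1.28843801  6.83914958] 0.010006533576524548 0.007612280289048356
r 0.20760186036601747 ang 0.8154704389058698
pred bar side [307.62415833 106.47997693] L [296.07560214 112.08305885] cap [351.85671448 182.219204  ]
0.72 frame left corner [270.52475312 140.47622505]
0.82 frame left corner [266.0031999  134.62947867]
0.9 frame left corner [262.09944547 130.27739171]
```

View pics/k.png

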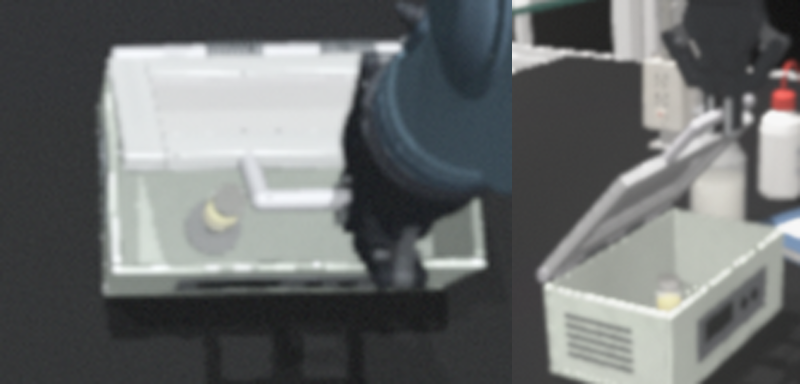

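Fingers still hold the bar. The frame's left corner at side (265,136) fits 0.80–0.82 rad, and the vial stands on the post at side (285,177).

```bash
python3 -c "
from cell import *
print(sign_off())"
```

```text
the job is handed in; nothing more can be done
None
```

The chamber is loaded, and I handed the job in at about 19 s with the gripper holding the cover just below its balance point.

- **Cover up:** I lifted it by the bar to about 1.44 rad and let go. It sprang to its stop and stayed there, with the bar seen where 1.5 rad puts it to within a pixel.
- **Vial:** I set it on the post, where contact came at the expected height with about 7 N. After I let go, both views put the cap within a pixel of the spot I aimed for, so it stands upright. The bigger uncertainty is the post itself: my two estimates of its centre were about 4 mm apart, and I placed the vial between them.
- **Cover down:** I took the bar again and drew the cover down. The arm pose gives 0.815 rad, about 5° below balance. The cover's corner in the side view fits 0.80–0.82 rad.
- **Other checks:** The highest force I read was about 10 N. The arm never went near the bung, and the dropper bottle was standing undisturbed when I gripped the vial. I took no separate picture of either at the end.
- **Disagreement:** The gripper reads 9–10 mm on the 12 mm bar and 25 mm on the 27 mm vial, so it seems to read about 2 mm low. Both grips held.

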